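# Stand the toppled bookends up on the cutting table

## Task

Two L-shaped bookends (steel plate, thick wooden foot) on the cutting mat have been knocked onto their backs, each with its foot sticking up. Gently push each one over with the fingers, without gripping or lifting it, so that it stands on its foot again about where it lay. Leave the bookend that already stands and everything else on the table alone.

Things in the scene. Friction and masses are not known exactly. Their poses are not given: they have to be found in the camera images.
- bookend_large: larger toppled bookend (~0.6 kg, loose) on its back. mm: steel plate with window, 100 wide, 4 thick, flat on mat along +x to x=130; weighted wooden foot, 16 thick, 105 long, up along +z (inner face x=16, sole x=0). Origin: middle of heel edge (along y), on mat. Pushed to -x high on the foot's inner face (1.5-5 N) it turns about the heel; past 40 deg it falls onto its sole; x then points up
- bookend_small: smaller toppled bookend (~0.42 kg, loose) on its back. mm: steel plate with window, 80 wide, 4 thick, flat on mat along +x to x=112; weighted wooden foot, 16 thick, 90 long, up along +z (inner face x=16, sole x=0). Origin: middle of heel edge (along y), on mat. Pushed to -x high on the foot's inner face (1.5-5 N) it turns about the heel; past 40 deg it falls onto its sole; x then points up
- large_foot_top (a point): middle of the larger bookend's foot edge (its free end): 105 mm above the mat while it lies on its back, about 8 mm when it stands on its foot
- small_foot_top (a point): the same point of the smaller bookend's foot: 90 mm above the mat while it lies on its back, about 8 mm when it stands
- bookend_standing: a third bookend that already stands, at the far side of the mat: leave alone. Plate 130 mm high, 100 mm wide; wooden foot 105 mm long, 16 mm thick, flat on the table towards its -x. Origin on the table at the heel
- tape_roll: roll of dark tape lying flat, 80 mm across, 48 mm high, close beside one end of the larger bookend's heel edge: leave alone. Origin: centre of its underside
- glue_jar: jar of glue with white cap, 52 mm across, 75 mm high, close beside one end of the smaller bookend's heel edge: leave alone. Origin: centre of its underside
- dispenser: red tape dispenser, 150 x 55 mm, 92 mm high, on the robot's left of the mat: leave alone. Origin: centre of its underside
- scissors: scissors lying flat, 200 mm long, 12 mm high, at the far left of the mat: leave alone. Origin at the pivot, on the mat
- knife: craft knife lying flat, 165 mm long, 19 mm high, on the robot's right of the mat: leave alone. Origin: centre of the handle's underside
- mug: white cup, 76 mm across, 95 mm high, on the robot's right, beyond the knife: leave alone. Origin: centre of its underside

How it is judged:
By the outcome, as a careful person would: the job done as asked, in the order asked, and still so for the second after the job is handed in, with the robot touching nothing.
It also fails if it takes over 45 s, if anything falls off the work surface, if the arm or the gripper's body presses on something with over 40 N, if the wrist force passes 120 N, or if a joint passes its speed limit or range.

## Robot

A 6-joint arm with a two-finger parallel gripper is mounted at the origin on the work surface. World frame = base frame: x ahead of the robot, y to its left, z up, the work surface at z = 0. Lengths are in mm, angles in rad, forces in N, time in s.
With the tool pointing down it reaches from about 275 to 1000 mm from the base axis. Payload 8.4 kg.
Tool frame: the origin (TCP) lies between the finger pads; the fingertips stand 25 mm ahead of it and the grasp point (between the pads) lies 6 mm ahead of it; z points along the fingers, y is the line along which they close (so a half turn about z gives the same grasp; the last joint's range is limited). The gripper opens to 85 mm and grips with 20 to 120 N. Pads are 22 mm wide; open, the fingers measure 114 mm over their backs; the gripper's body (76 mm by 85 mm) begins 54 mm behind the grasp point. The pads swing forward as they close: fully open they stand 13 mm farther back than shut.
Start: joints at [1.118, 0.353, 1.633, -0, 1.155, -0.002], TCP at [272.303, 562.565, 256.281] pointing down, gripper open.
Joint ranges: [-2.63, 2.63], [-0.92, 2.1], [0.06, 2.66], [-1.3, 4.44], [0, 2.69], [-3.02, 3.02]. Speed limits (rad/s): [2.22, 2.22, 2.79, 3.14, 3.14, 3.14].

## Interface

Orientations are given as [roll, pitch, yaw] about the fixed x, y, z axes, in that order (R = Rz(yaw) Ry(pitch) Rx(roll)).
In Python, from rig import r, eyes, workorder gives the robot as it stands. The module is installed in compiled form; this text tells all that it offers.
- The arm moves only by the tool step_arm, never from a script. Its argument "moves" is a list of rows, each an object of numbers: "tx", "ty", "tz": the shift along the tool's x, y, z scaled (see below); "ax", "ay", "az": the turn, a rotation vector about the tool's x, y, z scaled (see below). In form: [{"tx": .., "ty": .., "tz": .., "ax": .., "ay": .., "az": ..}, ...]. A call has 1 to 5 rows; each row shifts and turns the commanded pose from where the row before left it, along the tool's axes as they then stand; what a row does not reach is not made up. The controller multiplies each number of a shift by 25 mm and each number of a turn by 90 degrees. A row lasts 1/8 s, in which the tool goes at most 62.5 mm and 10.7 degrees, less where a joint would pass 70% of its speed; a pose out of reach is approached as far as the arm can. A call with a number of a shift or a turn outside -1 to 1 is refused whole. A call with a gripper value outside its range is refused whole. "gripper" is the opening, from 0 (shut) to 1 (fully open), set as the call begins (left out, the last holds). The fingers move at their own pace and stop on an object; "newtons" is the grip in N (left out, the last holds). Time passes only in rows, so rows that do not move let the fingers close. It gives the time, the measured TCP pose, the force, the opening and the grip force at its end, in the units of the state.
- r.sense(): the state, without advancing time (a new reading comes with each control period).
- eyes.grab_frame(name): name is "scene" or "top" or "wrist"; returns (picture, depth): 480x640x3 uint8, red, green, blue; 480x640 float32, mm along the optical axis (not along the pixel's ray), 0 where there is no reading.
- eyes.camera_info(name): a dict with "intrinsics" (3x3 intrinsics, pixels), "k1" (the pictures are not rectified: a ray, as slopes to the right and down, at radius r is drawn at 1 + k1 r^2 times it, then the intrinsics apply), "cam_to_world" (4x4, takes a point from camera to world coordinates). Camera axes: x right, y up, looking along -z (the intrinsics and any distortion apply to the point x, -y, -z); pixel columns grow to the right and rows downward; lengths in mm; the calibration is good to about 2 mm. A picture is of the moment at which its call begins: read the wrist's pose just before it. camera_info takes no time and is no camera call; for the wrist camera it gives the pose at the moment of the call.
- workorder.sign_off(): hands the job in; it is judged then, once.
The state is a dict: "clock": time; "qpos": joint angles; "qvel": joint speeds; "joint_efforts": joint torques, N m; "eef_pos": TCP position; "tcp_rot": TCP orientation; "contact_force": force on the tool from outside, world axes, zero at the start; "wrist_torque": the same for the moment, N m; "opening": opening from 0.0 (shut) to 1.0 (fully open); "grasp_force": force on a finger pad.
Only numpy, scipy, OpenCV 4.12 (cv2) and the standard library are available. Lean on these libraries where they do the work, as an engineer would, in place of code of your own. Each camera call takes 0.05 s, during which the arm holds its last target. There are 200 camera calls.

## Working session

There is one attempt and no reset: what is moved stays moved. The work goes in short steps, Python scripts to look and compute and a tool call to move; the robot and the scene stay as the last step left them, time stands still between calls to the robot, and variables do not carry over. Pictures are saved under pics/ and viewed, at most 10 in all, crops included, and the job is handed in when it is done.

Besides the shell and the picture viewer there is one more tool, called after "Call:" by a JSON object that holds its "api" and its "payload". step_arm: Moves the arm, as the interface text tells. Its arguments: {"type":"object","properties":{"moves":{"type":"array","items":{"type":"object","properties":{"tx":{"type":"number"},"ty":{"type":"number"},"tz":{"type":"number"},"ax":{"type":"number"},"ay":{"type":"number"},"az":{"type":"number"}}}},"gripper":{"type":"number"},"newtons":{"type":"number"}},"required":["moves"]}

```bash
mkdir -p pics; cat > h.py <<'E'
import numpy as np, cv2
from rig import r, eyes, workorder
from scipy.spatial.transform import Rotation as R
def cloud(name):
    ci=eyes.camera_info(name); p,d=eyes.grab_frame(name)
    K=np.array(ci["intrinsics"]);T=np.array(ci["cam_to_world"])
    v,u=np.mgrid[0:480,0:640]
    xd=(u-K[0,2])/K[0,0]; yd=(v-K[1,2])/K[1,1]
    x,y=xd.copy(),yd.copy()
    for _ in range(8):
        s=1+ci["k1"]*(x*x+y*y); x,y=xd/s,yd/s
    P=np.stack([x*d,-y*d,-d,np.ones_like(d)],-1)@T.T
    P=P[...,:3]; P[d==0]=np.nan
    return p,d,P
E
python3 - <<'E'
from h import *
for n in("scene","top"):
    p,d,P=cloud(n); cv2.imwrite(f"pics/{n}1.png",p[...,::-1]); np.save(f"{n}.npy",P)
    print(n,eyes.camera_info(n)["cam_to_world"])
print(r.sense())
E
```

```text
scene [[ 5.02572479e-01 -6.89333143e-01  5.21766922e-01  1.32104059e+03]
 [ 8.64355643e-01  3.88345101e-01 -3.19495549e-01 -4.27370486e+02]
 [ 1.76132427e-02  6.11561853e-01  7.91000552e-01  1.16756679e+03]
 [ 0.00000000e+00  0.00000000e+00  0.00000000e+00  1.00000000e+00]]
top [[ 2.86875279e-02  9.82937188e-01 -1.81690698e-01  3.17616989e+02]
 [-9.99587190e-01  2.79235488e-02 -6.76199077e-03  1.26820680e+01]
 [-1.57316311e-03  1.81809680e-01  9.83332480e-01  1.70106294e+03]
 [ 0.00000000e+00  0.00000000e+00  0.00000000e+00  1.00000000e+00]]
{'clock': 0.1, 'qpos': array([ 1.11763860e+00,  3.53581466e-01,  1.63406349e+00, -8.44862040e-06,
        1.15522625e+00, -2.40341337e-03]), 'qvel': array([-0.00034639, -0.00074154, -0.00404759,  0.00083579,  0.00020476,
       -0.0005512 ]), 'joint_efforts': array([-1.21639587e-03, -6.06372714e+01, -3.42812490e+01, -2.10828834e-04,
        4.13556292e-03,  7.86153282e-05]), 'eef_pos': array([272.10389411, 562.20641286, 255.6335426 ]), 'tcp_rot': array([-3.14031409e+00,  4.65225740e-06,  2.69084176e+00]), 'contact_force': array([-0.01377527,  0.50690045, -0.53039599]), 'wrist_torque': array([ 0.00285148, -0.02333607, -0.00886848]), 'grasp_force': 0.0, 'opening': 0.9992259001540336}
```

View pics/top1.png

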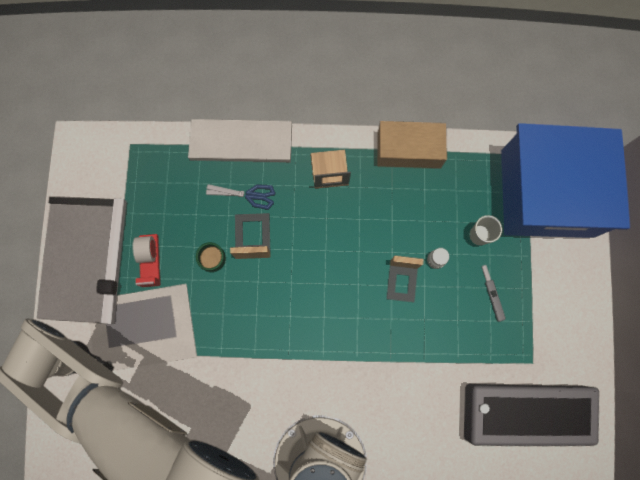

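View pics/scene1.png

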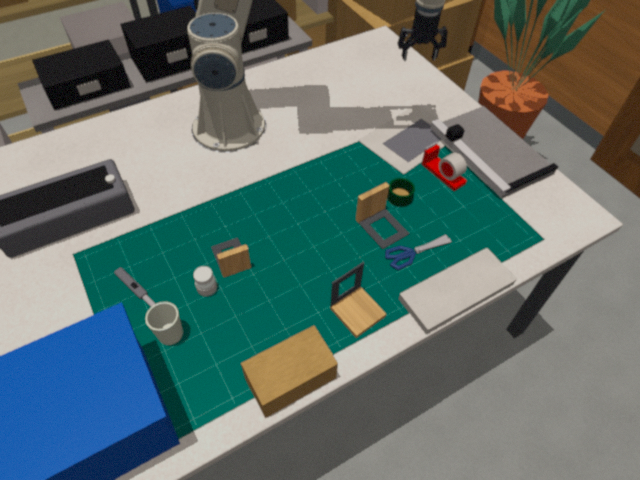

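```bash
python3 - <<'E'
import numpy as np,cv2
P=np.load("top.npy"); S=np.load("scene.npy")
print("mat z",np.nanmedian(P[330:350,250:350,2]))
for nm,(u0,u1,v0,v1),H in(("L",(226,282,205,262),105),("S",(380,426,250,308),90)):
    Q=P[v0:v1,u0:u1].reshape(-1,3); Q=Q[~np.isnan(Q[:,0])]
    c=Q[Q[:,2]>60][:,:2].mean(0)
    for src,A in(("top",P),("scene",S)):
        A=A.reshape(-1,3); A=A[np.linalg.norm(A[:,:2]-c,axis=1)<75]
        A=A[np.isfinite(A[:,0])]
        t=A[A[:,2]>H-12]
        if len(t)<10: print(src,len(t));continue
        rc=cv2.minAreaRect(t[:,:2].astype(np.float32))
        f=A[(A[:,2]>30)]; 
        print(nm,src,len(t),"topz",np.percentile(t[:,2],[50,95]),"mean",t.mean(0),"rect",rc,"foot pca")
        # all foot points rect
        rc=cv2.minAreaRect(f[:,:2].astype(np.float32)); print("  foot rect",rc, len(f))
for nm,(u,v) in dict(tape=(211,258),jar=(438,258),disp=(148,262)).items():
    Q=P[v-9:v+9,u-9:u+9].reshape(-1,3); print(nm,np.nanmedian(Q,0),np.nanmax(Q[:,2]))
I=cv2.imread("pics/top1.png"); J=cv2.imread("pics/scene1.png")
a=cv2.resize(I[200:310,190:300],(400,400),interpolation=2);b=cv2.resize(I[235:315,375:455],(400,400),interpolation=2)
cv2.imwrite("pics/crop.png",np.hstack([a,b]))
E
```

```text
mat z 1.133359789246697
L top 247 topz [104.95462217 111.41016339] mean [568.24370576 207.62736311 105.18146992] rect ((568.5050048828125, 208.48301696777344), (17.84709358215332, 101.39447021484375), 3.9626340866088867) foot pca
  foot rect ((568.5133056640625, 208.363525390625), (17.84709358215332, 101.6340103149414), 3.9626340866088867) 386
L scene 229 topz [104.12264881 108.6070462 ] mean [572.01577664 205.7052983  103.16296644] rect ((569.8370971679688, 208.01145935058594), (21.823959350585938, 101.26264953613281), 4.755825042724609) foot pca
  foot rect ((570.0885009765625, 207.61680603027344), (21.865015029907227, 102.08389282226562), 4.400084495544434) 633
S top 192 topz [89.86951538 96.3299988 ] mean [ 554.36792491 -224.28345318   89.56505678] rect ((555.4326171875, -240.2943115234375), (23.165237426757812, 109.21879577636719), 2.033191204071045) foot pca
  foot rect ((556.9716796875, -240.9148712158203), (33.84389114379883, 112.87440490722656), 8.378301620483398) 325
S scene 231 topz [88.8219586  93.11975779] mean [ 558.14652694 -225.29373402   87.9371744 ] rect ((555.5287475585938, -224.9581298828125), (78.71154022216797, 22.271846771240234), 84.38419342041016) foot pca
  foot rect ((558.6139526367188, -241.57200622558594), (33.79813766479492, 112.68030548095703), 5.394613265991211) 564
tape [558.0782692  328.73214583   5.11128791] 56.812420320865385
jar [ 566.54537495 -309.23211161   71.03381233] 84.86022009424869
disp [535.48767602 498.85327605  27.91561353] 93.38606013087929
```

View pics/crop.png

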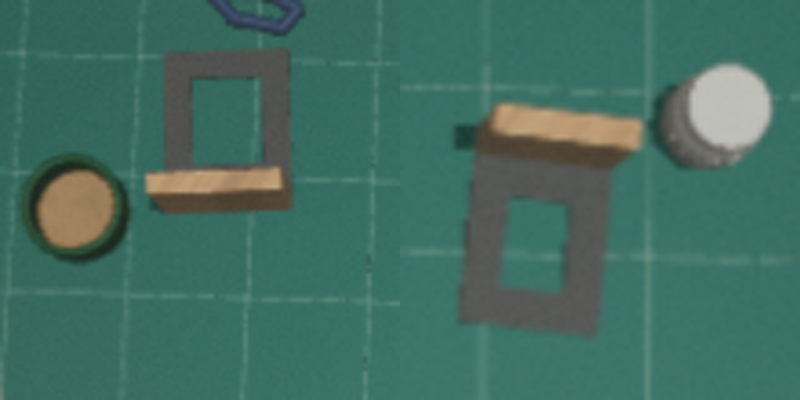

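The large bookend's foot is at about (569, 208), with its plate pointing +x at +4°. The small one's foot is at about (556, -225), with its plate pointing towards the robot. I'll align the tool first.

Call:
{"api": "step_arm", "payload": {"moves": [{"az": -0.11}, {"az": -0.11}, {"az": -0.11}, {}, {}], "gripper": 0.5}}

```text
schema error: expected keys tx, ty, tz, ax, ay, az
```

```bash
cat >> h.py <<'E'
def to(x,y,z):
    s=r.sense(); M=R.from_euler("xyz",s["tcp_rot"]).as_matrix()
    d=M.T@(np.array([x,y,z])-s["eef_pos"])/25
    print("t",s["clock"],"pos",s["eef_pos"].round(1),"rot",s["tcp_rot"].round(3),"F",s["contact_force"].round(1),"open",round(s["opening"],2),"total units",d.round(2))
E
python3 -c "
from h import *
to(625,212,256)"
```

```text
t 0.1 pos [272.1 562.2 255.6] rot [-3.14   0.     2.691] F [-0.   0.5 -0.5] open 1.0 total units [-1.881e+01 -6.460e+00 -1.000e-02]
```

Call:
{"api": "step_arm", "payload": {"moves": [{"tx": 0, "ty": 0, "tz": 0, "ax": 0, "ay": 0, "az": -0.11}, {"tx": 0, "ty": 0, "tz": 0, "ax": 0, "ay": 0, "az": -0.11}, {"tx": 0, "ty": 0, "tz": 0, "ax": 0, "ay": 0, "az": -0.11}, {"tx": 0, "ty": 0, "tz": 0, "ax": 0, "ay": 0, "az": 0}], "gripper": 0.5}}

```text
clock: 0.6
eef_pos: [272.2, 562.4, 255.9]
tcp_rot: [-3.141, -0.0, -3.075]
contact_force: [-0.2, 0.1, 0.7]
opening: 0.503
grasp_force: 0.0
```

```bash
python3 -c "
from h import *
to(625,212,256)"
```

```text
t 0.6 pos [272.2 562.4 255.9] rot [-3.141 -0.    -3.075] F [-0.2  0.1  0.7] open 0.5 total units [-13.15 -14.92   0.  ]
```

Call:
{"api": "step_arm", "payload": {"moves": [{"tx": -0.87, "ty": -1, "tz": 0, "ax": 0, "ay": 0, "az": 0}, {"tx": -0.87, "ty": -1, "tz": 0, "ax": 0, "ay": 0, "az": 0}, {"tx": -0.87, "ty": -1, "tz": 0, "ax": 0, "ay": 0, "az": 0}, {"tx": -0.87, "ty": -1, "tz": 0, "ax": 0, "ay": 0, "az": 0}, {"tx": -0.87, "ty": -1, "tz": 0, "ax": 0, "ay": 0, "az": 0}]}}

```text
clock: 1.23
eef_pos: [389.9, 444.3, 256.1]
tcp_rot: [-3.141, -0.0, -3.079]
contact_force: [0.2, 0.1, 0.3]
opening: 0.5
grasp_force: 0.0
```

Call:
{"api": "step_arm", "payload": {"moves": [{"tx": -0.87, "ty": -1, "tz": 0, "ax": 0, "ay": 0, "az": 0}, {"tx": -0.87, "ty": -1, "tz": 0, "ax": 0, "ay": 0, "az": 0}, {"tx": -0.87, "ty": -1, "tz": 0, "ax": 0, "ay": 0, "az": 0}, {"tx": -0.87, "ty": -1, "tz": 0, "ax": 0, "ay": 0, "az": 0}, {"tx": -0.87, "ty": -1, "tz": 0, "ax": 0, "ay": 0, "az": 0}]}}

```text
clock: 1.85
eef_pos: [506.8, 326.9, 256.2]
tcp_rot: [-3.142, -0.0, -3.079]
contact_force: [0.3, -0.3, -1.2]
opening: 0.499
grasp_force: 0.0
```

Call:
{"api": "step_arm", "payload": {"moves": [{"tx": -0.9, "ty": -1, "tz": 0, "ax": 0, "ay": 0, "az": 0}, {"tx": -0.9, "ty": -1, "tz": 0, "ax": 0, "ay": 0, "az": 0}, {"tx": -0.9, "ty": -1, "tz": 0, "ax": 0, "ay": 0, "az": 0}, {"tx": -0.9, "ty": -1, "tz": 0, "ax": 0, "ay": 0, "az": 0}, {"tx": -0.9, "ty": -0.9, "tz": 0, "ax": 0, "ay": 0, "az": 0}]}}

```text
clock: 2.48
eef_pos: [627.3, 212.2, 256.0]
tcp_rot: [-3.141, -0.0, -3.079]
contact_force: [0.6, 1.3, 0.5]
opening: 0.506
grasp_force: 0.0
```

Call:
{"api": "step_arm", "payload": {"moves": [{"tx": 0, "ty": 0, "tz": 1, "ax": 0, "ay": 0, "az": 0}, {"tx": 0, "ty": 0, "tz": 1, "ax": 0, "ay": 0, "az": 0}, {"tx": 0, "ty": 0, "tz": 0, "ax": 0, "ay": 0, "az": 0}, {"tx": 0, "ty": 0, "tz": 0, "ax": 0, "ay": 0, "az": 0}]}}

```text
clock: 2.98
eef_pos: [627.1, 213.4, 207.1]
tcp_rot: [3.141, 0.001, -3.076]
contact_force: [-0.1, 0.2, 0.6]
opening: 0.502
grasp_force: 0.0
```

```bash
python3 - <<'E'
from h import *
to(625,212,112)
p,d,P=cloud("scene"); cv2.imwrite("pics/s2.png",cv2.resize(p[150:310,300:500],(800,640))[:600,:,::-1])
# gripper points near the tool: lowest z, and refined foot
A=P.reshape(-1,3);A=A[np.isfinite(A[:,0])]
e=r.sense()["eef_pos"]
g=A[(np.abs(A[:,0]-e[0])<50)&(np.abs(A[:,1]-e[1])<60)&(A[:,2]>125)&(A[:,2]<230)]
for z in range(125,230,10):
    q=g[(g[:,2]>=z)&(g[:,2]<z+10)]
    if len(q): print(z,len(q),q[:,:2].min(0).round(),q[:,:2].max(0).round())
p,d,P=cloud("top")
E
```

```text
t 2.975 pos [627.1 213.4 207.1] rot [ 3.141e+00  1.000e-03 -3.076e+00] F [-0.1  0.2  0.6] open 0.5 total units [ 0.09 -0.05  3.8 ]
175 4 [617. 187.] [633. 237.]
185 29 [612. 180.] [640. 242.]
195 42 [614. 178.] [639. 248.]
205 47 [614. 178.] [642. 249.]
215 37 [613. 179.] [640. 242.]
225 16 [624. 167.] [641. 255.]
```

View pics/s2.png

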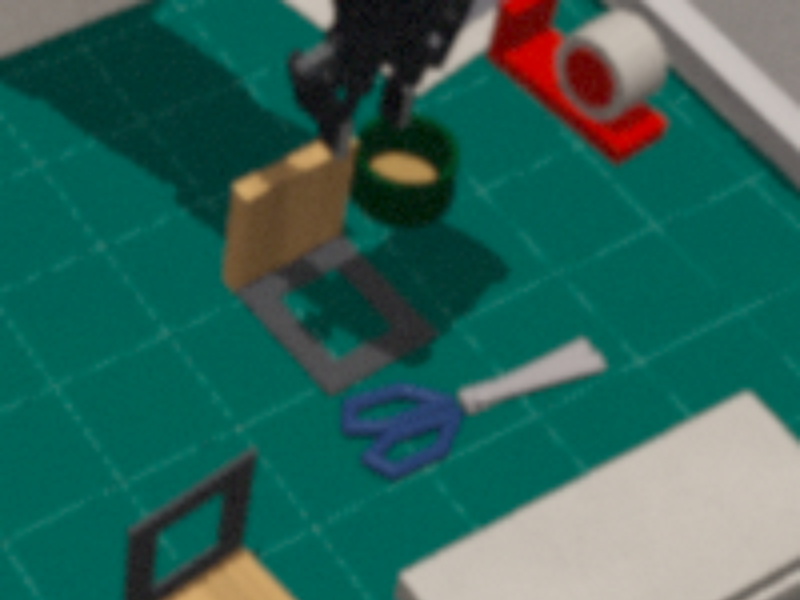

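Call:
{"api": "step_arm", "payload": {"moves": [{"tx": 0, "ty": 0, "tz": 1, "ax": 0, "ay": 0, "az": 0}, {"tx": 0, "ty": 0, "tz": 1, "ax": 0, "ay": 0, "az": 0}, {"tx": 0, "ty": 0, "tz": 1, "ax": 0, "ay": 0, "az": 0}, {"tx": 0, "ty": 0, "tz": 1, "ax": 0, "ay": 0, "az": 0}, {"tx": 0, "ty": 0, "tz": 0, "ax": 0, "ay": 0, "az": 0}]}}

```text
clock: 3.7
eef_pos: [625.9, 213.0, 105.4]
tcp_rot: [-3.141, -0.002, -3.074]
contact_force: [-0.5, 0.4, 0.9]
opening: 0.495
grasp_force: 0.0
```

Call:
{"api": "step_arm", "payload": {"moves": [{"tx": 0.5, "ty": 0, "tz": 0, "ax": 0, "ay": 0, "az": 0}, {"tx": 0.4, "ty": 0.1, "tz": 0, "ax": 0, "ay": 0, "az": 0}, {"tx": 0.2, "ty": 0, "tz": 0, "ax": 0, "ay": 0, "az": 0}, {"tx": 0.1, "ty": 0, "tz": 0, "ax": 0, "ay": 0, "az": 0}, {"tx": 0.1, "ty": 0, "tz": 0, "ax": 0, "ay": 0, "az": 0}]}}

```text
clock: 4.32
eef_pos: [594.2, 213.5, 106.5]
tcp_rot: [3.142, 0.0, -3.074]
contact_force: [0.2, -0.4, 0.8]
opening: 0.498
grasp_force: 0.0
```

Call:
{"api": "step_arm", "payload": {"moves": [{"tx": 0.1, "ty": 0, "tz": 0, "ax": 0, "ay": 0, "az": 0}, {"tx": 0.1, "ty": 0, "tz": 0, "ax": 0, "ay": 0, "az": 0}, {"tx": 0.1, "ty": 0, "tz": 0, "ax": 0, "ay": 0, "az": 0}, {"tx": 0.1, "ty": 0, "tz": 0, "ax": 0, "ay": 0, "az": 0}]}}

```text
clock: 4.82
eef_pos: [584.5, 212.9, 106.5]
tcp_rot: [3.141, 0.001, -3.074]
contact_force: [1.4, -0.4, 0.9]
opening: 0.5
grasp_force: 0.8
```

Call:
{"api": "step_arm", "payload": {"moves": [{"tx": 0.15, "ty": 0, "tz": 0, "ax": 0, "ay": 0, "az": 0}, {"tx": 0.15, "ty": 0, "tz": 0, "ax": 0, "ay": 0, "az": 0}, {"tx": 0.15, "ty": 0, "tz": 0, "ax": 0, "ay": 0, "az": 0}, {"tx": 0.15, "ty": 0, "tz": 0, "ax": 0, "ay": 0, "az": 0}, {"tx": 0.15, "ty": 0, "tz": 0, "ax": 0, "ay": 0, "az": 0}]}}

```text
clock: 5.45
eef_pos: [565.0, 211.5, 106.1]
tcp_rot: [-3.142, -0.0, -3.074]
contact_force: [0.2, 0.1, -0.4]
opening: 0.5
grasp_force: 0.4
```

```bash
python3 - <<'E'
from h import *
p,d,P=cloud("scene"); cv2.imwrite("pics/s3.png",cv2.resize(p[150:300,300:500],(800,600))[:,:,::-1])
E
```

```text
(no output)
```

View pics/s3.png

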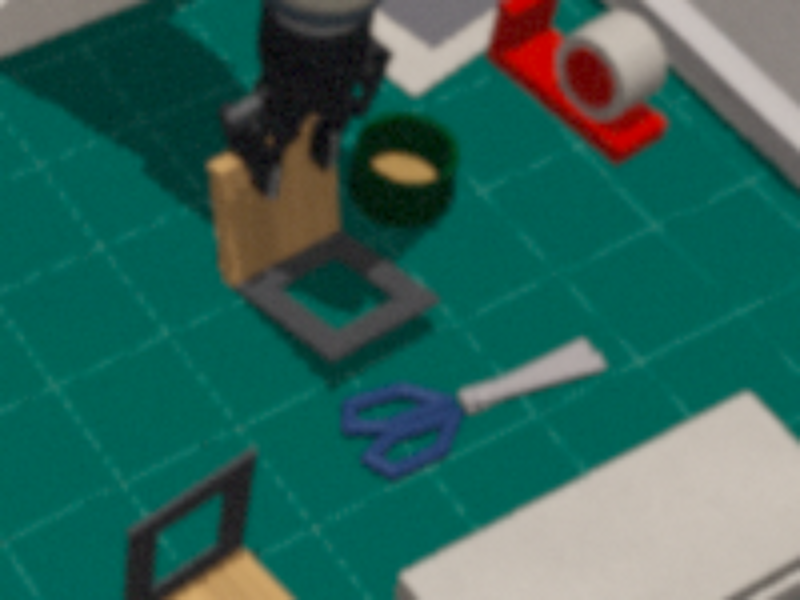

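The bookend is tilting about its heel, about 15° so far: the plate's free end is off the mat near px (335,360) and the heel hasn't moved. I'll keep pushing slowly.

Call:
{"api": "step_arm", "payload": {"moves": [{"tx": 0.15, "ty": 0, "tz": 0, "ax": 0, "ay": 0, "az": 0}, {"tx": 0.15, "ty": 0, "tz": 0.02, "ax": 0, "ay": 0, "az": 0}, {"tx": 0.15, "ty": 0, "tz": 0.02, "ax": 0, "ay": 0, "az": 0}, {"tx": 0.15, "ty": 0, "tz": 0.04, "ax": 0, "ay": 0, "az": 0}, {"tx": 0.15, "ty": 0, "tz": 0.05, "ax": 0, "ay": 0, "az": 0}]}}

```text
clock: 6.12
eef_pos: [546.4, 210.3, 103.0]
tcp_rot: [-3.142, -0.0, -3.074]
contact_force: [1.0, 0.4, 0.3]
opening: 0.503
grasp_force: 0.2
```

Call:
{"api": "step_arm", "payload": {"moves": [{"tx": 0.1, "ty": 0, "tz": 0.05, "ax": 0, "ay": 0, "az": 0}, {"tx": 0.1, "ty": 0, "tz": 0.05, "ax": 0, "ay": 0, "az": 0}, {"tx": 0.1, "ty": 0, "tz": 0.05, "ax": 0, "ay": 0, "az": 0}, {"tx": 0.1, "ty": 0, "tz": 0.05, "ax": 0, "ay": 0, "az": 0}, {"tx": 0.1, "ty": 0, "tz": 0.05, "ax": 0, "ay": 0, "az": 0}]}}

```text
clock: 6.75
eef_pos: [534.0, 209.4, 96.7]
tcp_rot: [-3.142, -0.0, -3.074]
contact_force: [0.4, 0.3, 0.1]
opening: 0.498
grasp_force: 0.0
```

Call:
{"api": "step_arm", "payload": {"moves": [{"tx": 0.1, "ty": 0, "tz": 0.05, "ax": 0, "ay": 0, "az": 0}, {"tx": 0.1, "ty": 0, "tz": 0.05, "ax": 0, "ay": 0, "az": 0}, {"tx": 0.1, "ty": 0, "tz": 0.05, "ax": 0, "ay": 0, "az": 0}, {"tx": 0, "ty": 0, "tz": 0, "ax": 0, "ay": 0, "az": 0}, {"tx": 0, "ty": 0, "tz": 0, "ax": 0, "ay": 0, "az": 0}]}}

```text
clock: 7.38
eef_pos: [526.9, 209.0, 93.1]
tcp_rot: [3.142, 0.0, -3.074]
contact_force: [0.1, 1.0, 0.4]
opening: 0.499
grasp_force: 0.0
```

```bash
python3 - <<'E'
from h import *
p,d,P=cloud("scene"); cv2.imwrite("pics/s4.png",cv2.resize(p[150:300,300:500],(800,600))[:,:,::-1])
E
```

```text
(no output)
```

View pics/s4.png

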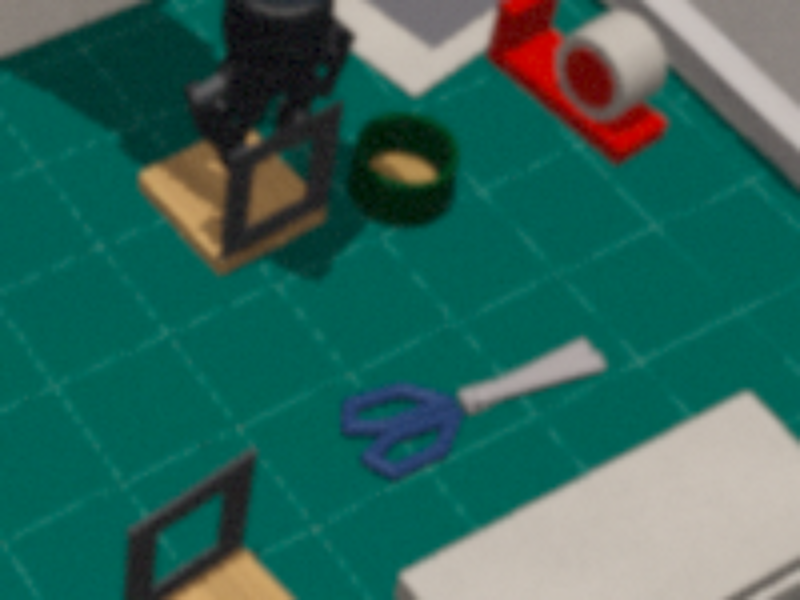

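The large bookend now stands on its sole, with its plate upright at px (280,180), and the tape roll is untouched. I'll retreat straight up and go to the small one.

Call:
{"api": "step_arm", "payload": {"moves": [{"tx": 0, "ty": 0, "tz": -1, "ax": 0, "ay": 0, "az": 0}, {"tx": 0, "ty": 0, "tz": -1, "ax": 0, "ay": 0, "az": 0}, {"tx": 0, "ty": 0, "tz": -1, "ax": 0, "ay": 0, "az": 0}, {"tx": 0, "ty": 0, "tz": -1, "ax": 0, "ay": 0, "az": 0}, {"tx": 0, "ty": 0, "tz": -1, "ax": 0, "ay": 0, "az": 0}]}}

```text
clock: 8.05
eef_pos: [526.8, 208.9, 219.0]
tcp_rot: [3.142, 0.0, -3.074]
contact_force: [0.6, 0.9, 0.5]
opening: 0.503
grasp_force: 0.0
```

Call:
{"api": "step_arm", "payload": {"moves": [{"tx": 0, "ty": 0, "tz": 0, "ax": 0, "ay": 0, "az": 0.106}, {"tx": 0, "ty": 0, "tz": 0, "ax": 0, "ay": 0, "az": 0}, {"tx": 0, "ty": 0, "tz": 0, "ax": 0, "ay": 0, "az": 0}]}}

```text
clock: 8.43
eef_pos: [526.6, 208.9, 217.7]
tcp_rot: [-3.141, -0.001, 3.046]
contact_force: [-0.1, -0.4, -0.7]
opening: 0.501
grasp_force: 0.0
```

```bash
python3 - <<'E'
from h import *
to(498,-219,217)
p,d,P=cloud("scene")
A=P.reshape(-1,3);A=A[np.isfinite(A[:,0])]
A=A[(np.linalg.norm(A[:,:2]-[555,-225],axis=1)<60)&(A[:,1]>-272)]
t=A[A[:,2]>80];print(cv2.minAreaRect(t[:,:2].astype(np.float32)))
E
```

```text
t 8.425 pos [526.6 208.9 217.7] rot [-3.141e+00 -1.000e-03  3.046e+00] F [-0.1 -0.4 -0.7] open 0.5 total units [ -0.5  -17.15   0.03]
((556.7960205078125, -225.0521240234375), (78.90116882324219, 19.461040496826172), 85.26636505126953)
```

Call:
{"api": "step_arm", "payload": {"moves": [{"tx": 0, "ty": -1, "tz": 0, "ax": 0, "ay": 0, "az": 0}, {"tx": 0, "ty": -1, "tz": 0, "ax": 0, "ay": 0, "az": 0}, {"tx": 0, "ty": -1, "tz": 0, "ax": 0, "ay": 0, "az": 0}, {"tx": 0, "ty": -1, "tz": 0, "ax": 0, "ay": 0, "az": 0}, {"tx": 0, "ty": -1, "tz": 0, "ax": 0, "ay": 0, "az": 0}]}}

```text
clock: 9.1
eef_pos: [514.1, 83.7, 217.7]
tcp_rot: [-3.141, -0.001, 3.045]
contact_force: [0.4, -0.6, -0.1]
opening: 0.497
grasp_force: 0.0
```

Call:
{"api": "step_arm", "payload": {"moves": [{"tx": 0, "ty": -1, "tz": 0, "ax": 0, "ay": 0, "az": 0}, {"tx": 0, "ty": -1, "tz": 0, "ax": 0, "ay": 0, "az": 0}, {"tx": 0, "ty": -1, "tz": 0, "ax": 0, "ay": 0, "az": 0}, {"tx": 0, "ty": -1, "tz": 0, "ax": 0, "ay": 0, "az": 0}, {"tx": 0, "ty": -1, "tz": 0, "ax": 0, "ay": 0, "az": 0}]}}

```text
clock: 9.72
eef_pos: [501.8, -40.6, 217.7]
tcp_rot: [-3.142, -0.001, 3.045]
contact_force: [-0.0, 0.7, 0.0]
opening: 0.498
grasp_force: 0.0
```

Call:
{"api": "step_arm", "payload": {"moves": [{"tx": -0.1, "ty": -1, "tz": 0, "ax": 0, "ay": 0, "az": 0}, {"tx": -0.1, "ty": -1, "tz": 0, "ax": 0, "ay": 0, "az": 0}, {"tx": -0.1, "ty": -1, "tz": 0, "ax": 0, "ay": 0, "az": 0}, {"tx": -0.1, "ty": -1, "tz": 0, "ax": 0, "ay": 0, "az": 0}, {"tx": -0.1, "ty": -1, "tz": 0, "ax": 0, "ay": 0, "az": 0}]}}

```text
clock: 10.35
eef_pos: [502.0, -166.3, 217.7]
tcp_rot: [3.141, -0.001, 3.045]
contact_force: [0.2, 0.8, 0.1]
opening: 0.501
grasp_force: 0.0
```

Call:
{"api": "step_arm", "payload": {"moves": [{"tx": 0, "ty": -1, "tz": 0, "ax": 0, "ay": 0, "az": 0}, {"tx": 0, "ty": -1, "tz": 0, "ax": 0, "ay": 0, "az": 0}, {"tx": 0, "ty": -0.15, "tz": 0, "ax": 0, "ay": 0, "az": 0}, {"tx": 0, "ty": 0, "tz": 0, "ax": 0, "ay": 0, "az": 0}]}}

```text
clock: 10.85
eef_pos: [496.7, -218.7, 217.7]
tcp_rot: [3.141, -0.001, 3.043]
contact_force: [-0.6, 0.2, -1.7]
opening: 0.498
grasp_force: 0.0
```

```bash
python3 - <<'E'
from h import *
to(498,-219,94)
E
```

```text
t 10.85 pos [ 496.7 -218.7  217.7] rot [ 3.141e+00 -1.000e-03  3.043e+00] F [-0.6  0.2 -1.7] open 0.5 total units [-0.06 -0.01  4.95]
```

Call:
{"api": "step_arm", "payload": {"moves": [{"tx": 0, "ty": 0, "tz": 1, "ax": 0, "ay": 0, "az": 0}, {"tx": 0, "ty": 0, "tz": 1, "ax": 0, "ay": 0, "az": 0}, {"tx": 0, "ty": 0, "tz": 1, "ax": 0, "ay": 0, "az": 0}, {"tx": 0, "ty": 0, "tz": 1, "ax": 0, "ay": 0, "az": 0}, {"tx": 0, "ty": 0, "tz": 0.9, "ax": 0, "ay": 0, "az": 0}]}}

```text
clock: 11.48
eef_pos: [496.8, -217.8, 94.7]
tcp_rot: [3.141, -0.0, 3.044]
contact_force: [-0.6, 0.2, -0.5]
opening: 0.497
grasp_force: 0.0
```

Call:
{"api": "step_arm", "payload": {"moves": [{"tx": 0, "ty": 0, "tz": 0, "ax": 0, "ay": 0, "az": 0}, {"tx": -0.5, "ty": 0, "tz": 0, "ax": 0, "ay": 0, "az": 0}, {"tx": -0.4, "ty": 0, "tz": 0, "ax": 0, "ay": 0, "az": 0}, {"tx": -0.2, "ty": 0, "tz": 0, "ax": 0, "ay": 0, "az": 0}, {"tx": -0.1, "ty": 0, "tz": 0, "ax": 0, "ay": 0, "az": 0}]}}

```text
clock: 12.1
eef_pos: [527.3, -222.0, 95.9]
tcp_rot: [-3.141, 0.001, 3.043]
contact_force: [0.5, 0.4, 0.0]
opening: 0.5
grasp_force: 0.0
```

Call:
{"api": "step_arm", "payload": {"moves": [{"tx": -0.1, "ty": 0, "tz": 0, "ax": 0, "ay": 0, "az": 0}, {"tx": -0.1, "ty": 0, "tz": 0, "ax": 0, "ay": 0, "az": 0}, {"tx": -0.1, "ty": 0, "tz": 0, "ax": 0, "ay": 0, "az": 0}, {"tx": -0.1, "ty": 0, "tz": 0, "ax": 0, "ay": 0, "az": 0}, {"tx": -0.1, "ty": 0, "tz": 0, "ax": 0, "ay": 0, "az": 0}]}}

```text
clock: 12.72
eef_pos: [538.9, -223.1, 95.5]
tcp_rot: [3.141, -0.001, 3.043]
contact_force: [-1.9, 0.7, 1.0]
opening: 0.497
grasp_force: 0.9
```

Call:
{"api": "step_arm", "payload": {"moves": [{"tx": -0.15, "ty": 0, "tz": 0, "ax": 0, "ay": 0, "az": 0}, {"tx": -0.15, "ty": 0, "tz": 0, "ax": 0, "ay": 0, "az": 0}, {"tx": -0.15, "ty": 0, "tz": 0, "ax": 0, "ay": 0, "az": 0}, {"tx": -0.15, "ty": 0, "tz": 0, "ax": 0, "ay": 0, "az": 0}, {"tx": -0.15, "ty": 0, "tz": 0, "ax": 0, "ay": 0, "az": 0}]}}

```text
clock: 13.35
eef_pos: [558.1, -225.0, 95.5]
tcp_rot: [-3.142, 0.0, 3.043]
contact_force: [-0.8, 0.4, -0.2]
opening: 0.498
grasp_force: 0.5
```

Call:
{"api": "step_arm", "payload": {"moves": [{"tx": -0.15, "ty": 0, "tz": 0.01, "ax": 0, "ay": 0, "az": 0}, {"tx": -0.15, "ty": 0, "tz": 0.02, "ax": 0, "ay": 0, "az": 0}, {"tx": -0.15, "ty": 0, "tz": 0.03, "ax": 0, "ay": 0, "az": 0}, {"tx": -0.15, "ty": 0, "tz": 0.04, "ax": 0, "ay": 0, "az": 0}, {"tx": -0.1, "ty": 0, "tz": 0.04, "ax": 0, "ay": 0, "az": 0}]}}

```text
clock: 13.98
eef_pos: [575.6, -226.8, 92.0]
tcp_rot: [-3.142, 0.0, 3.043]
contact_force: [-0.6, 1.3, 0.7]
opening: 0.497
grasp_force: 0.2
```

Call:
{"api": "step_arm", "payload": {"moves": [{"tx": -0.1, "ty": 0, "tz": 0.05, "ax": 0, "ay": 0, "az": 0}, {"tx": -0.1, "ty": 0, "tz": 0.05, "ax": 0, "ay": 0, "az": 0}, {"tx": -0.1, "ty": 0, "tz": 0.05, "ax": 0, "ay": 0, "az": 0}, {"tx": -0.1, "ty": 0, "tz": 0.05, "ax": 0, "ay": 0, "az": 0}, {"tx": -0.1, "ty": 0, "tz": 0.05, "ax": 0, "ay": 0, "az": 0}]}}

```text
clock: 14.6
eef_pos: [587.8, -228.0, 85.7]
tcp_rot: [3.142, -0.0, 3.043]
contact_force: [-0.3, -0.0, -0.2]
opening: 0.5
grasp_force: 0.0
```

Call:
{"api": "step_arm", "payload": {"moves": [{"tx": -0.1, "ty": 0, "tz": 0.05, "ax": 0, "ay": 0, "az": 0}, {"tx": -0.1, "ty": 0, "tz": 0.05, "ax": 0, "ay": 0, "az": 0}, {"tx": 0, "ty": 0, "tz": 0, "ax": 0, "ay": 0, "az": 0}, {"tx": 0, "ty": 0, "tz": 0, "ax": 0, "ay": 0, "az": 0}]}}

```text
clock: 15.1
eef_pos: [592.6, -228.4, 83.3]
tcp_rot: [3.142, -0.0, 3.043]
contact_force: [-0.6, 0.8, 0.3]
opening: 0.498
grasp_force: 0.0
```

```bash
python3 - <<'E'
from h import *
p,d,P=cloud("scene"); cv2.imwrite("pics/s5.png",cv2.resize(p[190:340,130:330],(800,600))[:,:,::-1])
E
```

```text
(no output)
```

View pics/s5.png

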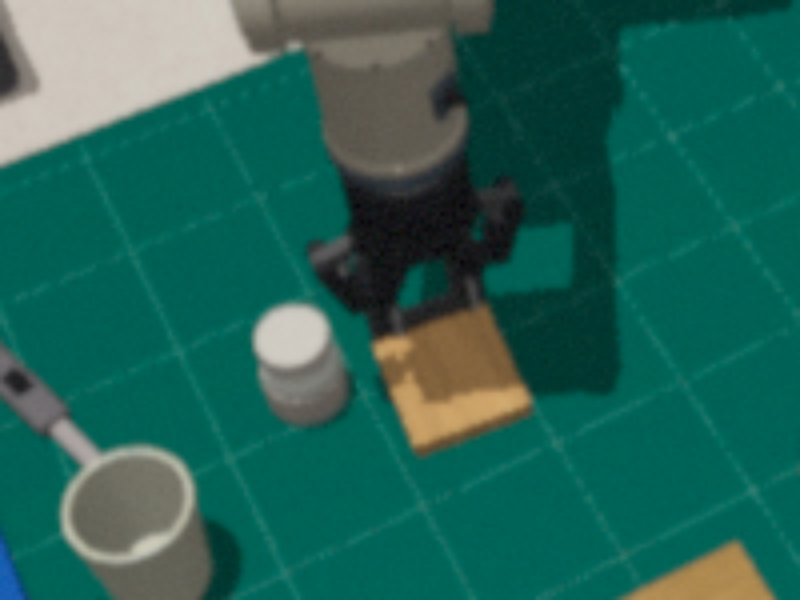

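The small bookend's foot now lies flat at px (455,380), and the jar at (300,365) is untouched. I'll retreat and check the whole scene.

Call:
{"api": "step_arm", "payload": {"moves": [{"tx": 0, "ty": 0, "tz": -1, "ax": 0, "ay": 0, "az": 0}, {"tx": 0, "ty": 0, "tz": -1, "ax": 0, "ay": 0, "az": 0}, {"tx": 0, "ty": 0, "tz": -1, "ax": 0, "ay": 0, "az": 0}, {"tx": 0, "ty": 0, "tz": -1, "ax": 0, "ay": 0, "az": 0}, {"tx": 0, "ty": 0, "tz": -1, "ax": 0, "ay": 0, "az": 0}]}}

```text
clock: 15.78
eef_pos: [592.4, -228.4, 209.2]
tcp_rot: [-3.142, 0.0, 3.043]
contact_force: [0.0, -0.5, -1.0]
opening: 0.497
grasp_force: 0.0
```

Call:
{"api": "step_arm", "payload": {"moves": [{"tx": 0, "ty": 1, "tz": -1, "ax": 0, "ay": 0, "az": 0}, {"tx": 0.5, "ty": 1, "tz": -1, "ax": 0, "ay": 0, "az": 0}, {"tx": 1, "ty": 1, "tz": 0, "ax": 0, "ay": 0, "az": 0}, {"tx": 1, "ty": 1, "tz": 0, "ax": 0, "ay": 0, "az": 0}, {"tx": 0, "ty": 0, "tz": 0, "ax": 0, "ay": 0, "az": 0}]}}

```text
clock: 16.4
eef_pos: [538.9, -121.3, 258.5]
tcp_rot: [3.141, -0.001, 3.044]
contact_force: [0.1, 0.1, 0.4]
opening: 0.498
grasp_force: 0.0
```

```bash
python3 - <<'E'
from h import *
p,d,P=cloud("scene"); cv2.imwrite("pics/s6.png",p[...,::-1])
A=P.reshape(-1,3);A=A[np.isfinite(A[:,0])]
for c in([515,205],[605,-229]):
    Q=A[(np.abs(A[:,1]-c[1])<30)&(np.abs(A[:,0]-c[0])<25)];print(np.median(Q,0))
E
```

```text
[515.03109156 207.98952697  16.82409626]
[ 605.45535106 -229.8028616    15.97266247]
```

View pics/s6.png

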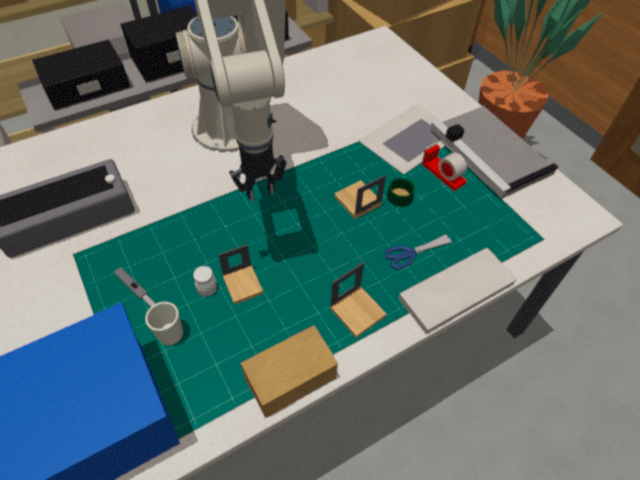

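Both bookends are standing, at px (360,195) and (240,275). Both feet measure flat at about 16 mm, nothing else has moved and the arm is clear.

```bash
python3 -c "
from rig import workorder
print(workorder.sign_off())"
```

```text
the job is handed in; nothing more can be done
None
```

Both toppled bookends stand on their feet again about where they lay, nothing else on the table appears to have moved, and the job is handed in at about 16.5 s on the robot's clock; no verdict was returned.

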